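Lay out the instruments from the steriliser tray on the instrument stand in order of use

TASK

The four instruments in the steriliser tray lie in their order of use, counted from the tray's carrying handle: move them one by one to the wire instrument stand in the same order, counted from the stand's own carrying handle. Each must lie straight across both rails in the middle of its place, released and still; let none of them drop onto the table on the way, and the vial and the tub beside the work stay where they are.

Things in the scene. Friction and masses are not known exactly. Their poses are not given: they have to be found in the camera images.
- syringe: 10 ml plastic syringe, no needle, 118 mm long. Origin on its underside, y along it to the plunger end, z up. Barrel 12 mm wide, 18 mm high, from y = -46 to +34 mm (middle at y = -6: grip there); flange 30 mm wide at y = +33, plunger to y = +58. Loose, under 60 g; lies in a tray saddle at the start, underside 34 mm above the table, y to the robot.
- tweezers: spindle-shaped steel thumb forceps without rings, 140 mm long, 18 mm wide at the middle, 10 mm thick. Origin under its middle (grip there), y along it to the blunt end, z up. Loose, under 60 g; lies in a tray saddle at the start, underside 34 mm above the table, y to the robot.
- needle_holder: steel ring-handled needle holder, looks like slim scissors, 161 mm long, 6 mm thick. Origin on its underside amid the shanks (grip there), y along it to the rings, z up. Shanks 14 mm wide, 4 mm thick, y = -38 to +34 mm; rings 65 mm wide over both, y = +49 to +79; jaws to y = -90. Loose, under 60 g; lies in a tray saddle at the start, underside 34 mm above the table, y to the robot.
- marker: capped skin-marker pen, white with blue cap, 132 mm long, 14 mm wide, 15 mm thick. Origin under its middle (grip there), y along it, z up. Loose, under 60 g; lies in a tray saddle at the start, underside 34 mm above the table, y to the robot.
- saddle_syringe: grey silicone saddle, fixed in the tray, that holds the syringe at the start. Origin under its centre, 4 mm above the table; x along the instrument, y along the row. Two U supports at x = -27 and +27 mm, 8 mm thick; floor of the U 34 mm above the table, 35 mm wide, arms 21 mm higher. Grip between the supports: free down to 9 mm above the table. All four saddles are alike.
- saddle_tweezers: grey silicone saddle, fixed in the tray, that holds the tweezers at the start. Origin under its centre, 4 mm above the table; x along the instrument, y along the row. Two U supports at x = -27 and +27 mm, 8 mm thick; floor of the U 34 mm above the table, 35 mm wide, arms 21 mm higher. Grip between the supports: free down to 9 mm above the table. All four saddles are alike.
- saddle_needle_holder: grey silicone saddle, fixed in the tray, that holds the needle holder at the start. Origin under its centre, 4 mm above the table; x along the instrument, y along the row. Two U supports at x = -27 and +27 mm, 8 mm thick; floor of the U 34 mm above the table, 35 mm wide, arms 21 mm higher. Grip between the supports: free down to 9 mm above the table. All four saddles are alike.
- saddle_marker: grey silicone saddle, fixed in the tray, that holds the marker at the start. Origin under its centre, 4 mm above the table; x along the instrument, y along the row. Two U supports at x = -27 and +27 mm, 8 mm thick; floor of the U 34 mm above the table, 35 mm wide, arms 21 mm higher. Grip between the supports: free down to 9 mm above the table. All four saddles are alike.
- tray: stainless steriliser tray, 142 x 286 mm, rim 14 mm, fixed. Holds the saddles in a row along its y axis, at y = +99, +33, -33, -99 mm, in an order that changes. Origin under its centre on the table, z up. Its carrying handle, a low wire bail, is at its +y end: the first place from the handle is y = +99 mm.
- stand: steel wire stand, 128 x 294 mm, fixed, empty. Origin under its centre on the table, z up. Instruments lie along its x, across two rails at x = -27 and +27 mm, tops 34 mm above the table. Hoops 55 mm high part places at y = -99, -33, +33, +99 mm, each 32 mm clear at the rails. Its carrying handle, a bail with black grip, is at its -y end: the first place from it is y = -99 mm.
- vial: bystander: small glass injection vial with crimped cap, 43 mm wide, 77 mm tall, to the left of the work. Origin under its centre, z up.
- cup: bystander: small white plastic tub, 68 mm wide, 50 mm tall, to the left of the work. Origin under its centre, z up. (Not part of the work: a large instrument tray on a green stool, fixed, its rim 0.25 m above the table, behind and left: beyond x = 0.5 m and left of y = +0.1 m. Keep clear of it.)

How it is judged:
At the end, for the whole second after the job is handed in: Each instrument lies in the place of the same number from the handle as its saddle has in the tray: within 14 mm of its middle along the row and 25 mm along the instrument, underside 28 to 40 mm above the table, within 0.2 rad of square, still (below 0.02 m/s), released (((y of saddle_syringe in the frame of tray between 0.079 and 0.119 m and y of syringe in the frame of stand between -0.113 and -0.085 m) or (y of saddle_syringe in the frame of tray between 0.013 and 0.053 m and y of syringe in the frame of stand between -0.047 and -0.019 m) or (y of saddle_syringe in the frame of tray between -0.053 and -0.013 m and y of syringe in the frame of stand between 0.019 and 0.047 m) or (y of saddle_syringe in the frame of tray between -0.119 and -0.079 m and y of syringe in the frame of stand between 0.085 and 0.113 m)) and x of syringe in the frame of stand between -0.025 and 0.025 m and z of syringe in the frame of stand between 0.028 and 0.04 m and angle between the y axis of each of syringe, tweezers, needle_holder, marker and the x axis of stand, either way round below 0.2 rad and linear speed of each of syringe, tweezers, needle_holder, marker below 0.02 m/s and ((y of saddle_tweezers in the frame of tray between 0.079 and 0.119 m and y of tweezers in the frame of stand between -0.113 and -0.085 m) or (y of saddle_tweezers in the frame of tray between 0.013 and 0.053 m and y of tweezers in the frame of stand between -0.047 and -0.019 m) or (y of saddle_tweezers in the frame of tray between -0.053 and -0.013 m and y of tweezers in the frame of stand between 0.019 and 0.047 m) or (y of saddle_tweezers in the frame of tray between -0.119 and -0.079 m and y of tweezers in the frame of stand between 0.085 and 0.113 m)) and x of tweezers in the frame of stand between -0.025 and 0.025 m and z of tweezers in the frame of stand between 0.028 and 0.04 m and ((y of saddle_needle_holder in the frame of tray between 0.079 and 0.119 m and y of needle_holder in the frame of stand between -0.113 and -0.085 m) or (y of saddle_needle_holder in the frame of tray between 0.013 and 0.053 m and y of needle_holder in the frame of stand between -0.047 and -0.019 m) or (y of saddle_needle_holder in the frame of tray between -0.053 and -0.013 m and y of needle_holder in the frame of stand between 0.019 and 0.047 m) or (y of saddle_needle_holder in the frame of tray between -0.119 and -0.079 m and y of needle_holder in the frame of stand between 0.085 and 0.113 m)) and x of needle_holder in the frame of stand between -0.025 and 0.025 m and z of needle_holder in the frame of stand between 0.028 and 0.04 m and ((y of saddle_marker in the frame of tray between 0.079 and 0.119 m and y of marker in the frame of stand between -0.113 and -0.085 m) or (y of saddle_marker in the frame of tray between 0.013 and 0.053 m and y of marker in the frame of stand between -0.047 and -0.019 m) or (y of saddle_marker in the frame of tray between -0.053 and -0.013 m and y of marker in the frame of stand between 0.019 and 0.047 m) or (y of saddle_marker in the frame of tray between -0.119 and -0.079 m and y of marker in the frame of stand between 0.085 and 0.113 m)) and x of marker in the frame of stand between -0.025 and 0.025 m and z of marker in the frame of stand between 0.028 and 0.04 m); the robot touches nothing.
It fails at once if an instrument drops to the table (height (world z) of any of syringe, tweezers, needle_holder, marker below 0.015 m).
It fails at once if the vial or the tub is disturbed (moved more than 25 mm or tipped) (distance of any of vial, cup from where it was at the start of the episode above 0.025 m or angle between any of vial, cup's own z axis and vertical above 0.4 rad).
It also fails if it takes over 112 s, if anything falls off the work surface, if the arm or the gripper's body presses on something with over 40 N, if the wrist force passes 120 N, or if a joint passes its speed limit or range.

ROBOT

A 7-joint arm with a two-finger parallel gripper is mounted at the origin on a cart in front of the work surface, level with it; the furniture and walls round the work are solid. World frame = base frame: x ahead of the robot, y to its left, z up, the work surface at z = 0. Lengths are in m, angles in rad, forces in N, time in s.
With the tool pointing down it reaches from about 0.425 to 0.925 m from the base axis. Payload 6.8 kg.
Tool frame: the origin (TCP) lies where the fingers leave the gripper's body, on its centre line; the fingertips stand 73 mm ahead of it and the grasp point (between the pads) lies 54 mm ahead of it; z points along the fingers, y is the line along which they close (so a half turn about z gives the same grasp; the last joint's range is limited). The gripper opens to 85 mm and grips with 20 to 120 N. Pads are 22 mm wide; open, the fingers measure 114 mm over their backs; the gripper's body (76 mm by 85 mm) begins 54 mm behind the grasp point. The pads swing forward as they close: fully open they stand 13 mm farther back than shut.
Start: joints at [-0.108, 0.477, 0.022, 1.555, -0.011, 1.109, -0.083], TCP at [0.675, 0, 0.304] pointing down, gripper open.
Joint ranges: [-2.96, 2.96], [-0.34, 2.1], [-1.41, 1.46], [0.24, 2.44], [-1.37, 4.51], [0.17, 1.92], [-2.96, 2.96]. Speed limits (rad/s): [2.39, 2.39, 3.14, 3.14, 3.14, 3.14, 3.14].

INTERFACE

Orientations are given as a rotation vector (axis times angle).
In Python, from bench import r, grab_frame, camera_info gives the robot as it stands.
- The arm moves only by the shell command python3 -m pendant [OPENING] [FORCE], which reads ROWS from standard input. ROWS is a JSON object whose key "plan" holds a list of rows, 1 to 5 of them, each of 6 numbers: dx, dy, dz in units of 25 mm, then a rotation vector rx, ry, rz in units of 0.25 rad; each row is the pose to reach, as a shift and turn from the pose commanded when the command began, along the tool's axes at that moment; what a row does not reach only later rows make up. A row lasts 1/10 s, in which the tool goes at most 0.05 m and 0.15 rad, less where a joint would pass 70% of its speed; a pose out of reach is approached as far as the arm can. OPENING is the finger opening in m, set as the command begins (- or left out keeps the last). The fingers move at their own pace and stop on an object; FORCE is the grip in N (left out, the last holds). Time passes only in rows, so rows that do not move let the fingers close. It prints the time, the measured TCP pose, the force, the opening and the grip force at its end. Input that does not fit is refused with a message, and nothing moves.
- r.get_obs(): the state, without advancing time (a new reading comes with each control period).
- grab_frame(name): name is "scene" or "side" or "wrist"; returns (picture, depth): 384x512x3 uint8, blue, green, red; 384x512 float32, m along the optical axis (not along the pixel's ray), 0 where there is no reading.
- camera_info(name): a dict with "camera_matrix" (3x3 intrinsics, pixels), "k1" (the pictures are not rectified: a ray, as slopes to the right and down, at radius r is drawn at 1 + k1 r^2 times it, then the intrinsics apply), "R" (3x3) and "t" (3): a world point X has camera coordinates R X + t. Camera axes: x right, y down, z forward; pixel columns grow to the right and rows downward; lengths in m; the calibration is good to about 2 mm. A picture is of the moment at which its call begins: read the wrist's pose just before it. camera_info takes no time and is no camera call; for the wrist camera it gives the pose at the moment of the call.
- r.hand_in(): hands the job in; it is judged then, once.
The state is a dict: "clock": time; "joints": joint angles; "qvel": joint speeds; "tau": joint torques, N m; "tcp_pos": TCP position; "orientation": TCP orientation; "contact_force": force on the tool from outside, world axes, zero at the start; "moment": the same for the moment, N m; "grip_width": finger opening in m; "gripper_force": force on a finger pad.
Only numpy, scipy, OpenCV 4.12 (cv2) and the standard library are available. Lean on these libraries where they do the work, as an engineer would, in place of code of your own. Each camera call takes 0.05 s, during which the arm holds its last target. There are 200 camera calls.

## Working session

There is one attempt and no reset: what is moved stays moved. The work goes in short steps, Python scripts to look and compute and a shell command to move; the robot and the scene stay as the last step left them, time stands still between calls to the robot, and variables do not carry over. Pictures are saved under pics/ and viewed, at most 14 in all, crops included, and the job is handed in when it is done.

```bash
mkdir -p pics; ls; python3 - <<'E'
from bench import r, grab_frame, camera_info
import cv2,numpy as np
o=r.get_obs();print(o)
for n in ["scene","side","wrist"]:
    ci=camera_info(n);p,d=grab_frame(n);cv2.imwrite(f'pics/{n}0.png',p);np.savez(f'{n}0.npz',p=p,d=d,K=ci['camera_matrix'],k1=ci['k1'],R=ci['R'],t=ci['t'])
    print(n,ci)
a=cv2.imread('pics/scene0.png');b=cv2.imread('pics/wrist0.png')
E
```

```text
pics
{'clock': 0.0, 'joints': array([-0.10810101,  0.47784719,  0.0223408 ,  1.55646293, -0.0115106 ,
        1.10929124, -0.08309297]), 'qvel': array([ 1.97527114e-03,  1.11939988e-04,  1.06194563e-03, -3.00393143e-05,
       -5.73093245e-04, -5.36360546e-04,  5.44221402e-04]), 'tau': array([-5.45967814e-04, -5.96443820e+01,  1.60769675e+00, -2.81194621e+01,
        1.24063640e-02,  9.39900521e-03,  2.20753498e-05]), 'tcp_pos': array([ 6.74537063e-01, -2.91538641e-06,  3.02889185e-01]), 'orientation': array([-2.2205428 , -2.22059575,  0.00223004]), 'contact_force': array([-0.34661385,  0.46503029,  0.87229024]), 'moment': array([-0.01961935,  0.04337505,  0.00946572]), 'gripper_force': 0.0, 'grip_width': 0.08551901870675328}
scene {'camera_matrix': array([[467.39116111,   0.        , 255.38010714],
       [  0.        , 467.39116111, 191.49696746],
       [  0.        ,   0.        ,   1.        ]]), 'k1': 0.037066119407663675, 'R': array([[-0.81757343, -0.57574655,  0.00946536],
       [-0.39093745,  0.54292126, -0.74323914],
       [ 0.42277842, -0.61135294, -0.66895889]]), 't': a
[... 164 characters left out ...]
41],
       [  0.        ,   0.        ,   1.        ]]), 'k1': -0.0491050902717082, 'R': array([[ 0.99976783,  0.00685762, -0.02042709],
       [-0.01204086, -0.60837578, -0.79355776],
       [-0.01786927,  0.79361948, -0.60815196]]), 't': array([-0.49805947,  0.06310488,  1.22680703])}
wrist {'camera_matrix': array([[335.48893297,   0.        , 258.14713345],
       [  0.        , 335.48893297, 193.9493771 ],
       [  0.        ,   0.        ,   1.        ]]), 'k1': 0.0008758493086175392, 'R': array([[ 0.99999667,  0.00150621, -0.00209361],
       [ 0.00200853, -0.96402344,  0.26580965],
       [-0.00161793, -0.26581297, -0.96402326]]), 't': array([-0.67331367, -0.03467814,  0.3790506 ])}
```

View pics/scene0.png

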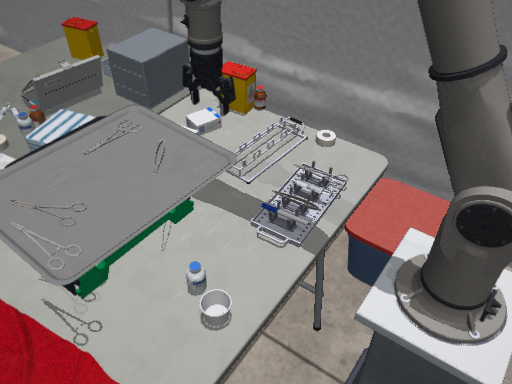

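View pics/side0.png

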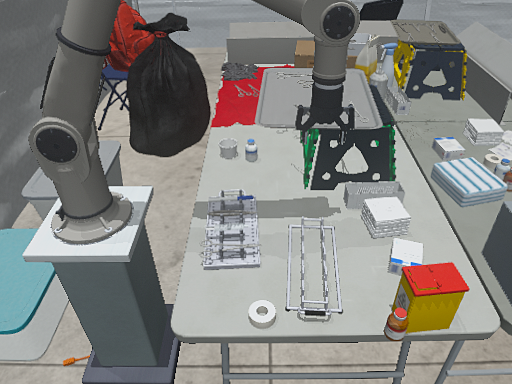

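View pics/wrist0.png

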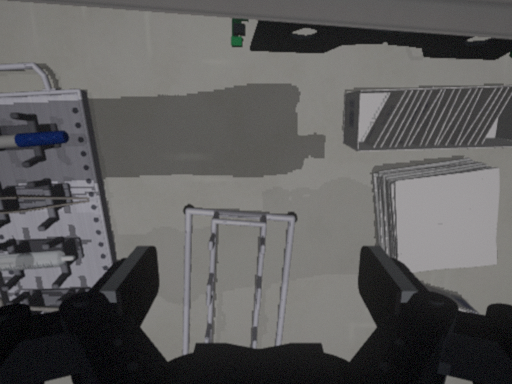

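Scene: the tray's handle is at about (270,238), next to the blue-capped marker, and the stand's black grip is at about (293,122), at the far end. Side: tray spans (203..260, 195..268), stand (288..340, 220..318). Wrist: tray corner at (83,92), stand end at (188,209)–(293,217).

```bash
cat > h.py <<'E'
import numpy as np,cv2
from bench import r,grab_frame,camera_info
def take(n,tag):
    ci=camera_info(n);p,d=grab_frame(n);cv2.imwrite(f'pics/{tag}.png',p)
    np.savez(tag+'.npz',p=p,d=d,K=ci['camera_matrix'],k1=ci['k1'],R=ci['R'],t=ci['t']);return p,d
def ray(tag,px):
    f=np.load(tag+'.npz');k=float(f['k1'])
    # cv2's radial model: distorted = ideal*(1+k1 r^2)
    u=cv2.undistortPoints(np.array(px,float).reshape(-1,1,2),f['K'],np.array([k,0,0,0]))[:,0]
    return -f['R'].T@f['t'], np.c_[u,np.ones(len(u))]@f['R']
def onz(tag,px,z):
    c,v=ray(tag,px);return c+v*((z-c[2])/v[:,2])[:,None]
def proj(tag,X):
    f=np.load(tag+'.npz');X=np.asarray(X,float).reshape(-1,3)
    return cv2.projectPoints(X,cv2.Rodrigues(f['R'])[0],f['t'],f['K'],np.array([float(f['k1']),0,0,0]))[0][:,0]
def tri(ta,pa,tb,pb):
    out=[]
    for a,b in zip(pa,pb):
        c1,v1=ray(ta,[a]);c2,v2=ray(tb,[b]);v1=v1[0];v2=v2[0]
        s=np.linalg.lstsq(np.c_[v1,-v2],c2-c1,rcond=None)[0]
        out.append(np.r_[(c1+s[0]*v1+c2+s[1]*v2)/2,np.linalg.norm(c1+s[0]*v1-c2-s[1]*v2)])
    return np.array(out)
E
python3 - <<'E'
from h import *
np.set_printoptions(precision=3,suppress=True)
print(onz('side0',[(208,196),(258,196),(203,268),(260,265)],.01))
print(onz('side0',[(300,221),(331,220),(288,318),(340,316)],.03))
print(onz('wrist0',[(83,92),(188,209),(293,217)],.01))
E
```

```text
[[ 0.342  0.083  0.01 ]
 [ 0.499  0.08   0.01 ]
 [ 0.36  -0.219  0.01 ]
 [ 0.506 -0.21   0.01 ]]
[[ 0.618 -0.063  0.03 ]
 [ 0.705 -0.061  0.03 ]
 [ 0.568 -0.386  0.03 ]
 [ 0.682 -0.383  0.03 ]]
[[ 0.492  0.077  0.01 ]
 [ 0.594 -0.05   0.01 ]
 [ 0.713 -0.059  0.01 ]]
```

The rows are not in the units I measure in: shifts go in units of 25 mm and turns go in units of 0.25 rad. I convert before sending: -0.13 m is -5.2, -0.105 m is -4.2, 0.75 rad is 3.

```bash
T="$(:)"
echo '{"plan": [[-5.2, -4.2, -4, 0, 0, 3], [-5.2, -4.2, -4, 0, 0, 3], [-5.2, -4.2, -4, 0, 0, 3], [-5.2, -4.2, -4, 0, 0, 3], [-5.2, -4.2, -4, 0, 0, 3]]}' | python3 -m pendant
echo '{"plan": [[0, 0, 0, 0, 0, 3], [0, 0, 0, 0, 0, 3], [0, 0, 0, 0, 0, 3], [0, 0, 0, 0, 0, 3], [0, 0, 0, 0, 0, 3]]}' | python3 -m pendant
echo '{"plan": [[0, 0, 0, 0, 0, 0.28], [0, 0, 0, 0, 0, 0.28], [0, 0, 0, 0, 0, 0.28], [0, 0, 0, 0, 0, 0.28]]}' | python3 -m pendant
python3 - <<'E'
from h import *
take('wrist','w1')
o=r.get_obs();print(o['tcp_pos'],cv2.Rodrigues(o['orientation'])[0],o['joints'],o['contact_force'])
E
```

```text
clock: 0.65
tcp_pos: [0.5677, -0.1367, 0.408]
orientation: [2.886, 1.229, 0.006]
contact_force: [0.5, -1.0, 0.3]
grip_width: 0.0858
gripper_force: 0.0
clock: 1.15
tcp_pos: [0.5698, -0.1299, 0.4036]
orientation: [-3.14, -0.101, 0.001]
contact_force: [-0.0, 0.2, -0.1]
grip_width: 0.0856
gripper_force: 0.0
clock: 1.55
tcp_pos: [0.57, -0.13, 0.4038]
orientation: [-3.142, -0.004, 0.0]
contact_force: [-0.0, -0.2, -0.6]
grip_width: 0.0855
gripper_force: 0.0
[ 0.56994208 -0.12998591  0.4038238 ] [[ 9.99998041e-01  1.97400122e-03 -1.47724646e-04]
 [ 1.97401248e-03 -9.99998049e-01  7.60605520e-05]
 [-1.47574214e-04 -7.63520132e-05 -9.99999986e-01]] [-0.14263057  0.25200899  0.32261314  1.66884999 -0.08389803  1.23448886
 -1.37061021] [-0.07291989 -0.01376683  1.12550042]
```

View pics/w1.png

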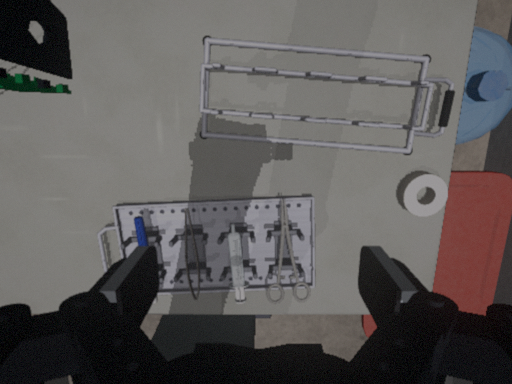

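Order from the tray handle (image left, ~(105,245)): marker, tweezers, syringe, needle holder at columns ~142, 192, 237, 286. The stand's black grip is at (447,108). I'll zoom in.

```bash
python3 - <<'E'
from h import *
p=np.load('w1.npz')['p']
cv2.imwrite('pics/w1t.png',cv2.resize(p[185:310,90:330],None,fx=3.3,fy=3.3,interpolation=cv2.INTER_CUBIC))
cv2.imwrite('pics/w1s.png',cv2.resize(p[25:165,190:465],None,fx=2.9,fy=2.9,interpolation=cv2.INTER_CUBIC))
E
```

```text
(no output)
```

View pics/w1t.png

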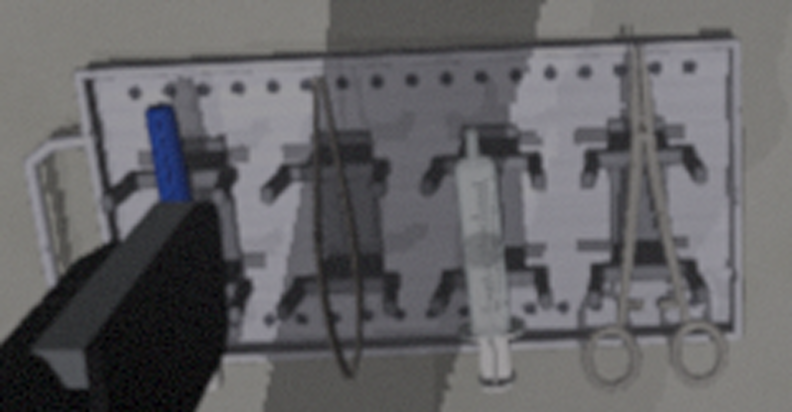

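View pics/w1s.png

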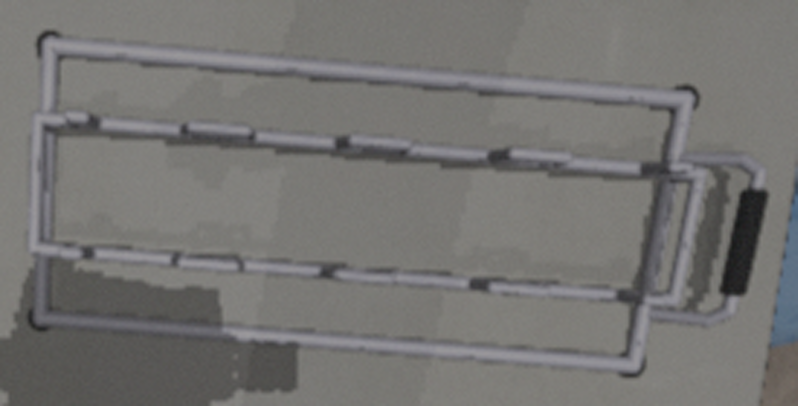

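```bash
cat > m.py <<'E'
from h import *
np.set_printoptions(precision=4,suppress=True)
S=[(207.2,40.5),(426.2,58.8),(407.9,150.9),(203.8,134.7)]
for z in (.004,.01):
    P=onz('w1',S,z);print('stand z',z,P[:,:2].tolist(),'lens',np.linalg.norm(np.roll(P,-1,0)-P,axis=1),'c',P.mean(0))
R=[(202.4,66.4),(431.4,83.6),(421,127.8),(202.4,110.5)]
P=onz('w1',R,.031);print('rails',P,np.linalg.norm(np.roll(P,-1,0)-P,axis=1),'c',P.mean(0))
d=P[1]-P[0]+P[2]-P[3];print('row dir yaw (of -d)',np.arctan2(-d[1],-d[0])-np.pi/2)
T=[(114.2,206.8),(313.6,197.7),(313.6,285.6)]
P=onz('w1',T,.014);print('tray',P,np.linalg.norm(np.diff(P,axis=0),axis=1),'c',(P[0]+P[2])/2)
d=P[0]-P[1];yt=np.arctan2(d[1],d[0])-np.pi/2;print('tray yaw',yt)
def c(x,y):return (x/3.3+90,y/3.3+185)
ins={'syr':([c(472,130),c(495,380)],.043),'tw':([c(319,80),c(348,374)],.039),'nh':([c(632,40),c(652,358)],.037)}
for k,(q,z) in ins.items():
    P=onz('w1',q,z);d=P[1]-P[0];print(k,P[:,:2].tolist(),np.linalg.norm(d),'mid',P.mean(0),'yaw of -y',np.arctan2(-d[1],-d[0]))
E
python3 m.py
```

```text
stand z 0.004 [[0.7116690386930432, -0.0625724427522144], [0.6906741924317938, -0.34804082005308057], [0.5700242673255846, -0.3389730164423293], [0.5914220206667458, -0.05343904576421371]] lens [0.2862 0.121  0.2863 0.1206] c [ 0.6409 -0.2008  0.004 ]
stand z 0.01 [[0.710710479823471, -0.0634180983321001], [0.6899836534803485, -0.3452421902612177], [0.5708739436558611, -0.33629014610643493], [0.5919985335726641, -0.054401298164218195]] lens [0.2826 0.1194 0.2827 0.1191] c [ 0.6409 -0.1998  0.01  ]
rails [[ 0.6778 -0.0593  0.031 ]
 [ 0.6586 -0.346   0.031 ]
 [ 0.604  -0.3402  0.031 ]
 [ 0.6247 -0.0572  0.031 ]] [0.2873 0.0549 0.2838 0.0531] c [ 0.6412 -0.2007  0.031 ]
row dir yaw (of -d) -0.07003337072569127
tray [[ 0.4893  0.0778  0.014 ]
 [ 0.504  -0.2082  0.014 ]
 [ 0.3633 -0.215   0.014 ]] [0.2864 0.1409] c [ 0.4263 -0.0686  0.014 ]
tray yaw 0.05151078147478172
syr [[0.47398438538325355, -0.09488194515209966], [0.35623234354405026, -0.1031635675926844]] 0.118042910111323 mid [ 0.4151 -0.099   0.043 ] yaw of -y 0.07021541034066182
tw [[0.49419957560072425, -0.03174509162589166], [0.3564083136013643, -0.03738363195150318]] 0.1379065807725643 mid [ 0.4253 -0.0346  0.039 ] yaw of -y 0.04089806655075391
nh [[0.5113172827066116, -0.1607448121323813], [0.3637791209863553, -0.17296787334237573]] 0.1480436165092429 mid [ 0.4375 -0.1669  0.037 ] yaw of -y 0.08265801187746938
```

```bash
python3 - <<'E'
from h import *
np.set_printoptions(precision=4,suppress=True)
P=onz('w1',[(x/3.3+90,y/3.3+185) for x,y in[(160,107),(173,199)]],.042);d=P[0]-P[1];d/=np.linalg.norm(d)
print('marker w1',P,np.arctan2(d[1],d[0]),'mid',P[0]-.066*d)
for n in('side0','scene0'):
    p=np.load(n+'.npz')['p'];h=cv2.cvtColor(p,cv2.COLOR_BGR2HSV);m=cv2.inRange(h,(105,120,40),(130,255,255))
    q=proj(n,P.mean(0))[0].astype(int);mm=np.zeros_like(m);mm[q[1]-20:q[1]+20,q[0]-25:q[0]+25]=255;m&=mm
    ys,xs=np.nonzero(m);print(n,q,len(xs));X=onz(n,np.c_[xs,ys],.044)
    v=cv2.fitLine(X[:,:2].astype(np.float32),cv2.DIST_L2,0,.01,.01).ravel();print(X.mean(0),X[:,0].min(),X[:,0].max(),v, np.arctan(v[1]/v[0]))
n='side0';p=np.load(n+'.npz')['p'];s=np.load('scene0.npz')['p']
cv2.imwrite('pics/crop2.png',np.hstack([cv2.resize(p[180:280,195:275],(480,600)),cv2.resize(s[160:250,245:355],(320,262)) if 0 else cv2.resize(s[155:250,245:292],(297,600))]))
E
```

```text
marker w1 [[0.4832 0.0339 0.042 ]
 [0.4421 0.0321 0.042 ]] 0.042266453720879726 mid [0.4173 0.0311 0.042 ]
side0 [245 197] 43
[0.4609 0.0312 0.044 ] 0.43996446751953766 0.48178691950614627 [0.9997 0.0264 0.4609 0.0312] 0.026361508
scene0 [269 207] 80
[0.4623 0.035  0.044 ] 0.4392853197623258 0.48515499292523334 [0.9998 0.0178 0.4623 0.035 ] 0.017793786
```

View pics/crop2.png

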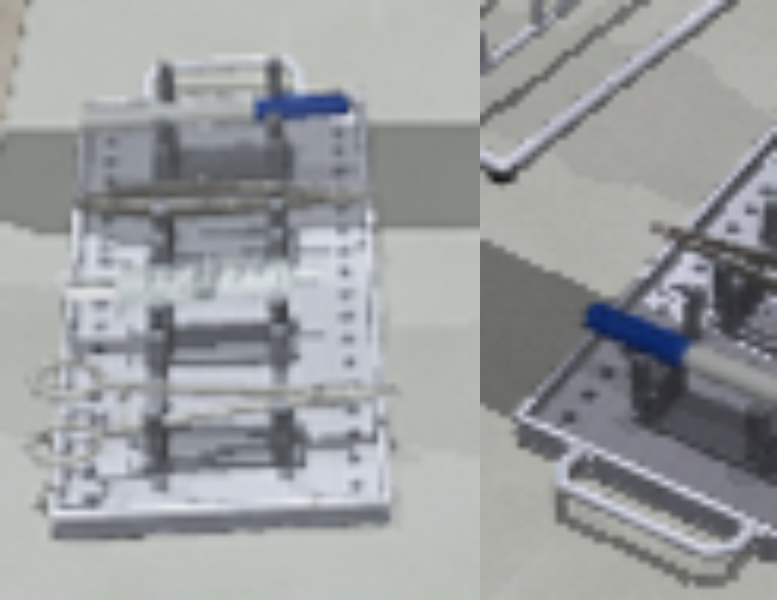

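The side crop matches the order, and the marker's body is clear at the top. I'll go over the marker next.

```bash
cat > go.py <<'E'
import sys,numpy as np
from bench import r
from scipy.spatial.transform import Rotation as Ro
x,y,z,yaw=map(float,sys.argv[1:5]);o=r.get_obs();R=Ro.from_rotvec(o['orientation'])
T=Ro.from_euler('z',yaw)*Ro.from_matrix(np.diag([1,-1,-1.]))
print('need',np.round(R.inv().apply(np.array([x,y,z])-o['tcp_pos']),4),np.round((R.inv()*T).as_rotvec(),3))
E
echo '{"plan": [[-5.84, -6.48, 9.76, 0, 0, -0.132], [-5.84, -6.48, 9.76, 0, 0, -0.132], [-5.84, -6.48, 9.76, 0, 0, -0.132], [-5.84, -6.48, 9.76, 0, 0, -0.132], [-5.84, -6.48, 9.76, 0, 0, -0.132]]}' | python3 -m pendant 0.045 60
python3 go.py .424 .0315 .16 .035
```

```text
clock: 2.1
tcp_pos: [0.4574, -0.0055, 0.2166]
orientation: [-3.141, -0.054, -0.002]
contact_force: [0.2, 0.6, -0.9]
grip_width: 0.0453
gripper_force: 0.0
need [-0.0322 -0.0382  0.0566] [-0.    -0.001 -0.001]
```

In the tool's units: 0.057 m is 2.28, -0.038 m is -1.52.

```bash
echo '{"plan": [[-1.32, -1.52, 2.28, 0, 0, 0], [-1.32, -1.52, 2.28, 0, 0, 0], [-1.32, -1.52, 2.28, 0, 0, 0], [-1.32, -1.52, 2.28, 0, 0, 0]]}' | python3 -m pendant
python3 go.py .424 .0315 .096 .035
python3 - <<'E'
from h import *
take('wrist','w2');print(r.get_obs()['joints'])
p=np.load('w2.npz')['p'];cv2.imwrite('pics/w2v.png',p)
E
```

```text
clock: 2.5
tcp_pos: [0.4248, 0.0304, 0.1609]
orientation: [3.141, 0.054, 0.001]
contact_force: [0.9, -0.4, 1.3]
grip_width: 0.0453
gripper_force: 0.0
need [-0.0008 -0.0011  0.0649] [ 0.    -0.001 -0.   ]
[-0.37027819  0.29204867  0.17679338  2.261971   -0.09039155  0.59147831
 -1.66319147]
```

View pics/w2v.png

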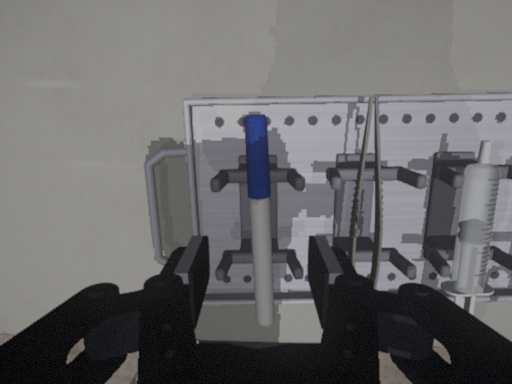

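Marker runs from (257,117) to (265,325); the fingers sit on either side at (190,270) and (325,270). Supports are at rows ~180 and ~262.

```bash
python3 - <<'E'
from h import *
np.set_printoptions(precision=4,suppress=True)
P=onz('w2',[(257,117),(265,323)],.043);d=P[0]-P[1];print(P,np.linalg.norm(d),P.mean(0),np.arctan2(d[1],d[0]))
print(onz('w2',[(216,184),(300,183),(222,262),(297,261)],.052))
P=onz('w2',[(374,98)],.039);print('tw tip',P); print(onz('w2',[(485,143)],.043),'syr tip')
E
```

```text
[[0.4831 0.0341 0.043 ]
 [0.3526 0.0243 0.043 ]] 0.13088408952261396 [0.4178 0.0292 0.043 ] 0.07501292920972084
[[0.4468 0.0554 0.052 ]
 [0.449  0.0093 0.052 ]
 [0.3998 0.0517 0.052 ]
 [0.402  0.0078 0.052 ]]
tw tip [[ 0.4954 -0.0299  0.039 ]]
[[ 0.4735 -0.0935  0.043 ]] syr tip
```

In the tool's units: 0.065 m is 2.6, 0.045 m is 1.8, -0.04 rad is -0.16.

```bash
echo '{"plan": [[-0.04, 0.04, 0.8, 0, 0, -0.16], [-0.04, 0.04, 1.8, 0, 0, -0.16], [-0.04, 0.04, 2.6, 0, 0, -0.16], [-0.04, 0.04, 2.6, 0, 0, -0.16]]}' | python3 -m pendant
echo '{"plan": [[0, 0, 0, 0, 0, 0], [0, 0, 0, 0, 0, 0], [0, 0, 0, 0, 0, 0], [0, 0, 0, 0, 0, 0], [0, 0, 0, 0, 0, 0]]}' | python3 -m pendant 0.0 60
echo '{"plan": [[0, 0, 0, 0, 0, 0], [0, 0, 0, 0, 0, 0], [0, 0, -1.2, 0, 0, 0], [0, 0, -2.4, 0, 0, 0], [0, 0, -3.6, 0, 0, 0]]}' | python3 -m pendant
python3 go.py .642 -.299 .185 -.072
```

```text
clock: 2.95
tcp_pos: [0.4238, 0.0286, 0.0949]
orientation: [3.139, 0.113, -0.001]
contact_force: [-0.6, -0.4, 0.1]
grip_width: 0.0454
gripper_force: 0.0
clock: 3.45
tcp_pos: [0.4244, 0.0294, 0.0969]
orientation: [-3.139, -0.115, -0.005]
contact_force: [0.1, -1.4, 7.9]
grip_width: 0.0126
gripper_force: 58.8
clock: 3.95
tcp_pos: [0.4232, 0.0294, 0.1874]
orientation: [-3.139, -0.116, -0.002]
contact_force: [0.4, 0.0, 0.1]
grip_width: 0.0122
gripper_force: 58.7
need [0.194  0.3436 0.0025] [-0.    -0.001  0.146]
```

In the tool's units: 0.04 m is 1.6, 0.175 m is 7, 0.146 rad is 0.584.

```bash
echo '{"plan": [[0.8, 1.4, 0, 0, 0, 0.12], [1.6, 2.8, 0, 0, 0, 0.24], [2.4, 4.2, 0, 0, 0, 0.36], [3.2, 5.6, 0, 0, 0, 0.48], [4, 7, 0, 0, 0, 0.584]]}' | python3 -m pendant
python3 go.py .640 -.300 .185 -.072
```

```text
clock: 4.45
tcp_pos: [0.5368, -0.1391, 0.1867]
orientation: [-3.139, 0.115, -0.003]
contact_force: [1.1, 1.4, -0.1]
grip_width: 0.0126
gripper_force: 58.7
need [0.1147 0.153  0.0019] [-0.    -0.002 -0.001]
```

In the tool's units: 0.153 m is 6.12, 0.115 m is 4.6.

```bash
echo '{"plan": [[1.12, 1.52, 0, 0, 0, 0], [2.24, 3.04, 0, 0, 0, 0], [3.4, 4.56, 0, 0, 0, 0], [4.6, 6.12, 0, 0, 0, 0], [4.6, 6.12, 0, 0, 0, 0]]}' | python3 -m pendant
echo '{"plan": [[0, 0, 0, 0, 0, 0], [0, 0, 0, 0, 0, 0]]}' | python3 -m pendant
python3 go.py .640 -.300 .099 -.072
python3 - <<'E'
from h import *
p,d=take('wrist','w3')
E
```

```text
clock: 4.95
tcp_pos: [0.6407, -0.3059, 0.1868]
orientation: [3.133, -0.122, 0.005]
contact_force: [-1.6, -0.3, -0.0]
grip_width: 0.012
gripper_force: 58.7
clock: 5.15
tcp_pos: [0.6393, -0.2973, 0.1859]
orientation: [-3.139, 0.112, 0.0]
contact_force: [-0.3, 0.2, -1.0]
grip_width: 0.0122
gripper_force: 58.7
need [0.0009 0.0027 0.0869] [-0.001  0.     0.001]
```

View pics/w3.png

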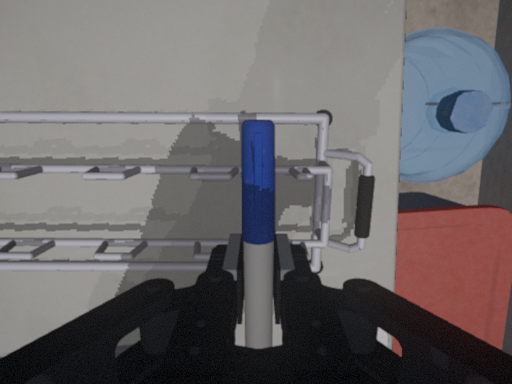

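```bash
python3 - <<'E'
from h import *
np.set_printoptions(precision=4,suppress=True)
P=onz('w3',[(237,172),(291,172),(194,172)],.053);print(P,P[:2].mean(0))
print(onz('w3',[(258,121)],.131),'tip')
u=np.array([np.cos(.072),-np.sin(.072)]);v=np.array([np.sin(.072),np.cos(.072)])
print('expected place @x=+27',np.array([.641,-.2008])-.099*v+.027*u)
E
```

```text
[[ 0.6646 -0.2849  0.053 ]
 [ 0.6623 -0.3181  0.053 ]
 [ 0.6664 -0.2585  0.053 ]] [ 0.6634 -0.3015  0.053 ]
[[ 0.6987 -0.3004  0.131 ]] tip
expected place @x=+27 [ 0.6608 -0.3015]
```

In the tool's units: 0.087 m is 3.48, 0.072 m is 2.88.

```bash
echo '{"plan": [[0.04, 0.12, 1, 0, 0, 0], [0.04, 0.12, 2, 0, 0, 0], [0.04, 0.12, 2.88, 0, 0, 0], [0.04, 0.12, 3.48, 0, 0, 0], [0.04, 0.12, 3.52, 0, 0, 0]]}' | python3 -m pendant
echo '{"plan": [[0, 0, 0, 0, 0, 0], [0, 0, 0, 0, 0, 0]]}' | python3 -m pendant 
echo '{"plan": [[0, 0, 0, 0, 0, 0], [0, 0, 0, 0, 0, 0], [0, 0, 0, 0, 0, 0], [0, 0, 0, 0, 0, 0]]}' | python3 -m pendant 0.03
echo '{"plan": [[0, 0, -0.8, 0, 0, 0], [0, 0, -2, 0, 0, 0], [0, 0, -3.6, 0, 0, 0], [0, 0, -3.6, 0, 0, 0]]}' | python3 -m pendant
python3 go.py .4265 -.0335 .16 .055
```

```text
clock: 5.7
tcp_pos: [0.6398, -0.3001, 0.0963]
orientation: [-3.138, 0.111, 0.003]
contact_force: [0.6, -0.1, 0.7]
grip_width: 0.0123
gripper_force: 61.9
clock: 5.9
tcp_pos: [0.6407, -0.3016, 0.0986]
orientation: [3.139, -0.113, 0.002]
contact_force: [-0.1, 0.0, 0.5]
grip_width: 0.0123
gripper_force: 61.9
clock: 6.3
tcp_pos: [0.6403, -0.3017, 0.0977]
orientation: [3.139, -0.113, 0.0]
contact_force: [0.5, -0.8, 0.6]
grip_width: 0.0299
gripper_force: 0.0
clock: 6.7
tcp_pos: [0.6429, -0.3034, 0.1939]
orientation: [3.136, -0.114, 0.015]
contact_force: [0.3, -0.7, 0.0]
grip_width: 0.03
gripper_force: 0.0
need [-0.2358 -0.2536  0.0308] [ 0.004 -0.009 -0.128]
```

```bash
echo '{"plan": [[-9.4, -10.12, -0.4, 0, 0, -0.512], [-9.4, -10.12, -0.4, 0, 0, -0.512], [-9.4, -10.12, -0.4, 0, 0, -0.512], [-9.4, -10.12, -0.4, 0, 0, -0.512], [-9.4, -10.12, -0.4, 0, 0, -0.512]]}' | python3 -m pendant 0.045
python3 go.py .4265 -.0335 .16 .055
```

```text
clock: 7.2
tcp_pos: [0.4824, -0.1054, 0.1947]
orientation: [-3.14, -0.087, -0.001]
contact_force: [0.8, 1.2, 0.5]
grip_width: 0.0449
gripper_force: 0.0
need [-0.0518 -0.0748  0.0347] [-0.    -0.     0.001]
```

In the tool's units: -0.075 m is -3, -0.052 m is -2.08.

```bash
echo '{"plan": [[-1.04, -1.48, 0.68, 0, 0, 0], [-2.08, -3, 1.4, 0, 0, 0], [-2.08, -3, 1.4, 0, 0, 0], [-2.08, -3, 1.4, 0, 0, 0], [-2.08, -3, 1.4, 0, 0, 0]]}' | python3 -m pendant
python3 go.py .4265 -.0335 .092 .055
python3 - <<'E'
from h import *
p,d=take('wrist','w4')
E
```

```text
clock: 7.7
tcp_pos: [0.429, -0.0355, 0.1603]
orientation: [3.14, 0.086, 0.003]
contact_force: [-0.2, -0.2, 0.4]
grip_width: 0.0449
gripper_force: 0.0
need [-0.0026 -0.0021  0.0683] [ 0.    -0.002 -0.   ]
```

View pics/w4.png

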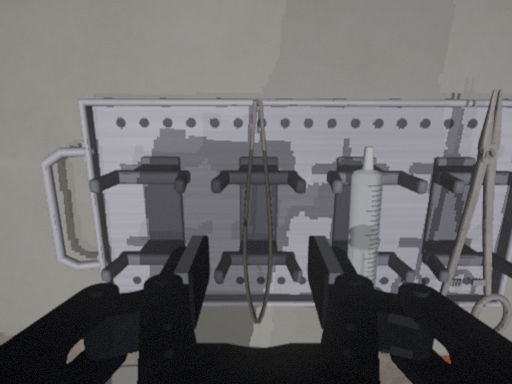

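Tweezers run from tip (257,101) to the blunt end (259,322); the syringe tip is at (368,148).

```bash
cat > ax.py <<'E'
import sys
from h import *
np.set_printoptions(precision=4,suppress=True)
a=list(map(float,sys.argv[2:7]))
P=onz(sys.argv[1],[a[:2],a[2:4]],a[4]);d=P[0]-P[1];print(P,np.linalg.norm(d),P.mean(0),np.arctan2(d[1],d[0]))
E
python3 ax.py w4 257 101 259 322 .039; python3 ax.py w4 368 148 364 280 .043;python3 ax.py w4 496 92 470 300 .037
```

```text
[[ 0.4958 -0.0301  0.039 ]
 [ 0.3552 -0.0392  0.039 ]] 0.14088156232110594 [ 0.4255 -0.0347  0.039 ] 0.06471987713886358
[[ 0.474  -0.0934  0.043 ]
 [ 0.3921 -0.1027  0.043 ]] 0.08240893911837327 [ 0.4331 -0.0981  0.043 ] 0.11244994084497395
[[ 0.508  -0.1616  0.037 ]
 [ 0.3782 -0.1763  0.037 ]] 0.13060218671256046 [ 0.4431 -0.169   0.037 ] 0.11315957533152217
```

```bash
echo '{"plan": [[-0.12, -0.04, 0.8, 0, 0, -0.04], [-0.12, -0.04, 1.8, 0, 0, -0.04], [-0.12, -0.04, 2.72, 0, 0, -0.04], [-0.12, -0.04, 2.72, 0, 0, -0.04]]}' | python3 -m pendant
echo '{"plan": [[0, 0, 0, 0, 0, 0], [0, 0, 0, 0, 0, 0], [0, 0, 0, 0, 0, 0], [0, 0, 0, 0, 0, 0], [0, 0, 0, 0, 0, 0]]}' | python3 -m pendant 0.0 60
echo '{"plan": [[0, 0, 0, 0, 0, 0], [0, 0, 0, 0, 0, 0], [0, 0, -1.2, 0, 0, 0], [0, 0, -2.4, 0, 0, 0], [0, 0, -3.6, 0, 0, 0]]}' | python3 -m pendant
python3 go.py .6386 -.2337 .183 -.072
```

```text
clock: 8.15
tcp_pos: [0.4243, -0.035, 0.0901]
orientation: [3.139, 0.1, -0.005]
contact_force: [-0.6, -0.6, 0.2]
grip_width: 0.0449
gripper_force: 0.0
clock: 8.65
tcp_pos: [0.4256, -0.0342, 0.0927]
orientation: [3.14, 0.103, 0.004]
contact_force: [-0.9, -2.0, 8.1]
grip_width: 0.0166
gripper_force: 59.2
clock: 9.15
tcp_pos: [0.4243, -0.0338, 0.183]
orientation: [-3.14, -0.104, 0.001]
contact_force: [1.0, -0.0, 0.2]
grip_width: 0.0167
gripper_force: 58.9
need [ 2.007e-01  2.136e-01 -1.000e-04] [-0.     0.     0.138]
```

In the tool's units: 0.16 m is 6.4, 0.15 m is 6, 0.138 rad is 0.552.

```bash
echo '{"plan": [[1.2, 1.2, 0, 0, 0, 0.12], [2.4, 2.4, 0, 0, 0, 0.24], [3.6, 3.8, 0, 0, 0, 0.36], [4.8, 5.08, 0, 0, 0, 0.48], [6, 6.4, 0, 0, 0, 0.552]]}' | python3 -m pendant
python3 go.py .6390 -.2337 .183 -.072
```

```text
clock: 9.65
tcp_pos: [0.5859, -0.1845, 0.1821]
orientation: [-3.139, 0.114, -0.0]
contact_force: [1.5, 0.3, 0.6]
grip_width: 0.0167
gripper_force: 59.0
need [ 0.0565  0.0452 -0.0009] [-0.    -0.    -0.001]
```

In the tool's units: 0.055 m is 2.2, 0.047 m is 1.88.

```bash
echo '{"plan": [[1.2, 1, 0, 0, 0, 0], [2.2, 1.88, 0, 0, 0, 0], [2.2, 1.88, 0, 0, 0, 0], [2.2, 1.88, 0, 0, 0, 0], [2.2, 1.88, 0, 0, 0, 0]]}' | python3 -m pendant
python3 go.py .6390 -.2337 .0937 -.072
python3 - <<'E'
from h import *
p,d=take('wrist','w5')
E
```

```text
clock: 10.15
tcp_pos: [0.6356, -0.2331, 0.1815]
orientation: [-3.138, 0.112, 0.002]
contact_force: [-0.3, -0.9, -0.4]
grip_width: 0.0164
gripper_force: 58.9
need [0.0036 0.0004 0.0878] [-0.001  0.001  0.001]
```

View pics/w5.png

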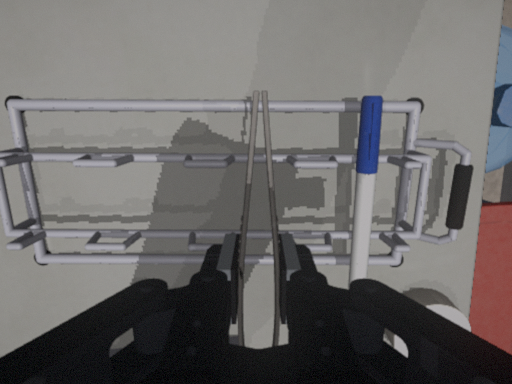

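Marker lies in place 1 (370 between hoops at 337 and 400), and the tweezers hang centred over place 2 (261 between 234 and 290). Lowering.

```bash
echo '{"plan": [[0.12, 0.04, 1, 0, 0, 0], [0.12, 0.04, 2, 0, 0, 0], [0.12, 0.04, 2.88, 0, 0, 0], [0.12, 0.04, 3.48, 0, 0, 0], [0.12, 0.04, 3.52, 0, 0, 0]]}' | python3 -m pendant
echo '{"plan": [[0, 0, 0, 0, 0, 0], [0, 0, 0, 0, 0, 0]]}' | python3 -m pendant 
echo '{"plan": [[0, 0, 0, 0, 0, 0], [0, 0, 0, 0, 0, 0], [0, 0, 0, 0, 0, 0], [0, 0, 0, 0, 0, 0]]}' | python3 -m pendant 0.034
echo '{"plan": [[0, 0, -0.8, 0, 0, 0], [0, 0, -2, 0, 0, 0], [0, 0, -3.6, 0, 0, 0], [0, 0, -3.6, 0, 0, 0]]}' | python3 -m pendant
python3 go.py .4235 -.0985 .18 .09
```

```text
clock: 10.7
tcp_pos: [0.6386, -0.2346, 0.0927]
orientation: [-3.139, 0.112, 0.003]
contact_force: [-0.6, 0.0, -0.7]
grip_width: 0.0166
gripper_force: 59.9
clock: 10.9
tcp_pos: [0.6395, -0.2356, 0.0944]
orientation: [3.139, -0.113, 0.001]
contact_force: [-0.2, 0.1, 0.3]
grip_width: 0.016
gripper_force: 59.9
clock: 11.3
tcp_pos: [0.6393, -0.2358, 0.0939]
orientation: [-3.14, 0.114, -0.0]
contact_force: [-0.0, 0.6, -0.4]
grip_width: 0.0342
gripper_force: 0.0
clock: 11.7
tcp_pos: [0.6421, -0.2373, 0.1898]
orientation: [3.137, -0.114, 0.015]
contact_force: [0.4, 0.1, 0.9]
grip_width: 0.0341
gripper_force: 0.0
need [-0.2281 -0.1226  0.0073] [ 0.003 -0.009 -0.163]
```

In the tool's units: -0.228 m is -9.12, -0.123 m is -4.92, -0.16 rad is -0.64.

```bash
echo '{"plan": [[-9.12, -4.92, 0, 0, 0, -0.64], [-9.12, -4.92, 0, 0, 0, -0.64], [-9.12, -4.92, 0, 0, 0, -0.64], [-9.12, -4.92, 0, 0, 0, -0.64], [-9.12, -4.92, 0, 0, 0, -0.64]]}' | python3 -m pendant 0.045
echo '{"plan": [[0, 0, 0, 0, 0, 0], [0, 0, 0, 0, 0, 0]]}' | python3 -m pendant
python3 go.py .4235 -.0985 .16 .08
```

```text
clock: 12.2
tcp_pos: [0.4264, -0.1006, 0.1835]
orientation: [-3.138, -0.138, -0.0]
contact_force: [0.7, 0.7, 1.2]
grip_width: 0.045
gripper_force: 0.0
clock: 12.4
tcp_pos: [0.4278, -0.101, 0.1838]
orientation: [-3.138, -0.14, -0.001]
contact_force: [0.7, 0.0, -0.1]
grip_width: 0.0449
gripper_force: 0.0
need [-0.0041 -0.0028  0.0238] [-0.    -0.     0.009]
```

```bash
echo '{"plan": [[-0.16, -0.12, 0.96, 0, 0, 0], [-0.16, -0.12, 0.96, 0, 0, 0], [-0.16, -0.12, 0.96, 0, 0, 0]]}' | python3 -m pendant
python3 go.py .4235 -.0985 .096 .08
python3 - <<'E'
from h import *
p,d=take('wrist','w6')
E
```

```text
clock: 12.7
tcp_pos: [0.425, -0.0995, 0.1598]
orientation: [3.138, 0.136, -0.001]
contact_force: [0.4, 0.8, 0.7]
grip_width: 0.0449
gripper_force: 0.0
need [-0.0014 -0.0012  0.0638] [0.    0.    0.007]
```

View pics/w6.png

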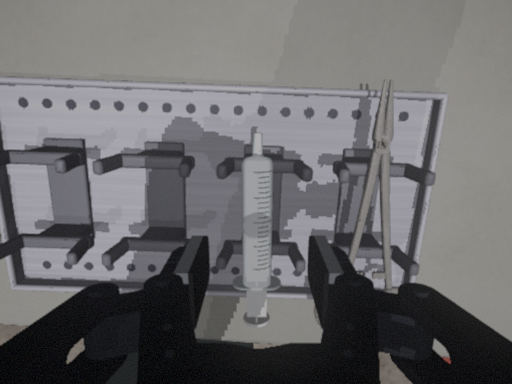

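Syringe runs from tip (257,133) to plunger end (257,320), straight between the fingers; the needle holder's jaw tip is at (388,81).

```bash
python3 ax.py w6 257 133 257 318 .043; python3 ax.py w6 388 81 379 215 .037
```

```text
[[ 0.4744 -0.0935  0.043 ]
 [ 0.3572 -0.1038  0.043 ]] 0.11772844415226086 [ 0.4158 -0.0986  0.043 ] 0.0875515056339256
[[ 0.5081 -0.1623  0.037 ]
 [ 0.4314 -0.1716  0.037 ]] 0.07727327654595466 [ 0.4698 -0.1669  0.037 ] 0.12106475136173597
```

In the tool's units: 0.064 m is 2.56, -0.0025 m is -0.1.

```bash
echo '{"plan": [[-0.1, -0.06, 0.8, 0, 0, 0], [-0.1, -0.06, 1.8, 0, 0, 0], [-0.1, -0.06, 2.56, 0, 0, 0], [-0.1, -0.06, 2.56, 0, 0, 0]]}' | python3 -m pendant
echo '{"plan": [[0, 0, 0, 0, 0, 0], [0, 0, 0, 0, 0, 0], [0, 0, 0, 0, 0, 0], [0, 0, 0, 0, 0, 0], [0, 0, 0, 0, 0, 0]]}' | python3 -m pendant 0.0 50
echo '{"plan": [[0, 0, 0, 0, 0, 0], [0, 0, 0, 0, 0, 0], [0, 0, -1.2, 0, 0, 0], [0, 0, -2.4, 0, 0, 0], [0, 0, -3.6, 0, 0, 0]]}' | python3 -m pendant
python3 go.py .6495 -.1665 .187 -.072
```

```text
clock: 13.15
tcp_pos: [0.4213, -0.0978, 0.0947]
orientation: [-3.138, -0.137, 0.004]
contact_force: [0.5, -1.1, 0.2]
grip_width: 0.0451
gripper_force: 0.0
clock: 13.65
tcp_pos: [0.4225, -0.0978, 0.0969]
orientation: [3.138, 0.137, 0.004]
contact_force: [-0.5, -1.0, 7.9]
grip_width: 0.0119
gripper_force: 49.4
clock: 14.15
tcp_pos: [0.4213, -0.0976, 0.1872]
orientation: [3.139, 0.138, 0.0]
contact_force: [0.4, -0.8, -0.2]
grip_width: 0.0123
gripper_force: 48.9
need [0.2213 0.0886 0.0003] [ 0.   -0.    0.16]
```

In the tool's units: 0.185 m is 7.4, 0.155 m is 6.2, 0.16 rad is 0.64.

```bash
echo '{"plan": [[1.6, 0.64, 0, 0, 0, 0.12], [3.2, 1.28, 0, 0, 0, 0.24], [4.8, 1.92, 0, 0, 0, 0.36], [6.2, 2.48, 0, 0, 0, 0.48], [7.4, 2.96, 0, 0, 0, 0.64]]}' | python3 -m pendant
echo '{"plan": [[0.72, 0.48, 0, 0, 0, 0], [1.44, 0.48, 0, 0, 0, 0], [1.44, 0.48, 0, 0, 0, 0], [1.44, 0.48, 0, 0, 0, 0]]}' | python3 -m pendant
python3 go.py .6495 -.1665 .098 -.072
python3 - <<'E'
from h import *
p,d=take('wrist','w7')
E
```

```text
clock: 14.65
tcp_pos: [0.6142, -0.1555, 0.1865]
orientation: [3.139, -0.115, 0.002]
contact_force: [-0.3, 0.5, 0.2]
grip_width: 0.0123
gripper_force: 48.8
clock: 15.05
tcp_pos: [0.6469, -0.1693, 0.1858]
orientation: [-3.139, 0.113, 0.001]
contact_force: [-0.1, 1.1, -0.1]
grip_width: 0.0123
gripper_force: 48.8
need [ 0.0025 -0.003   0.0878] [-0.     0.001  0.   ]
```

View pics/w7.png

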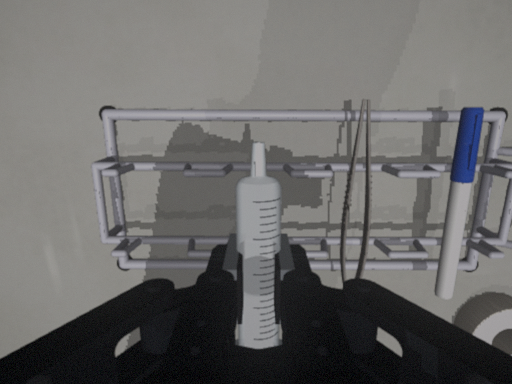

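Marker and tweezers lie well. The syringe needs about 3 mm to the left (259, against a place centre of 252), which matches the computed correction.

The rows are not in the units I measure in: shifts go in units of 25 mm and turns go in units of 0.25 rad. I convert before sending: 0.05 m is 2, 0.088 m is 3.52.

```bash
echo '{"plan": [[0.08, -0.12, 1, 0, 0, 0], [0.08, -0.12, 2, 0, 0, 0], [0.08, -0.12, 2.88, 0, 0, 0], [0.08, -0.12, 3.48, 0, 0, 0], [0.08, -0.12, 3.52, 0, 0, 0]]}' | python3 -m pendant
echo '{"plan": [[0, 0, 0, 0, 0, 0], [0, 0, 0, 0, 0, 0]]}' | python3 -m pendant 
echo '{"plan": [[0, 0, 0, 0, 0, 0], [0, 0, 0, 0, 0, 0], [0, 0, 0, 0, 0, 0], [0, 0, 0, 0, 0, 0]]}' | python3 -m pendant 0.03
echo '{"plan": [[0, 0, -0.8, 0, 0, 0], [0, 0, -2, 0, 0, 0], [0, 0, -3.6, 0, 0, 0], [0, 0, -3.6, 0, 0, 0]]}' | python3 -m pendant
python3 go.py .4285 -.169 .18 .09
```

```text
clock: 15.6
tcp_pos: [0.6485, -0.1665, 0.0968]
orientation: [-3.139, 0.113, 0.003]
contact_force: [-0.2, 0.1, -0.9]
grip_width: 0.0123
gripper_force: 49.9
clock: 15.8
tcp_pos: [0.6495, -0.1668, 0.0984]
orientation: [3.139, -0.113, 0.001]
contact_force: [0.2, -0.1, -1.3]
grip_width: 0.012
gripper_force: 49.9
clock: 16.2
tcp_pos: [0.6495, -0.1668, 0.0979]
orientation: [3.14, -0.113, 0.0]
contact_force: [0.3, -0.7, -0.3]
grip_width: 0.03
gripper_force: 0.0
clock: 16.6
tcp_pos: [0.6524, -0.168, 0.1936]
orientation: [3.138, -0.114, 0.015]
contact_force: [1.0, -0.5, 0.5]
grip_width: 0.0299
gripper_force: 0.0
need [-0.2234  0.0173  0.0115] [ 0.002 -0.01  -0.163]
```

In the tool's units: -0.22 m is -8.8, -0.18 m is -7.2, -0.16 rad is -0.64.

```bash
echo '{"plan": [[-1.8, 0.16, 0, 0, 0, -0.12], [-3.6, 0.32, 0, 0, 0, -0.24], [-5.4, 0.48, 0, 0, 0, -0.4], [-7.2, 0.64, 0, 0, 0, -0.56], [-8.8, 0.72, 0.24, 0, 0, -0.64]]}' | python3 -m pendant 0.045
echo '{"plan": [[-0.04, 0, 0.8, 0, 0, 0], [-0.04, 0, 0.8, 0, 0, 0], [-0.04, 0, 0.8, 0, 0, 0]]}' | python3 -m pendant
python3 go.py .4285 -.169 .090 .09
python3 - <<'E'
from h import *
p,d=take('wrist','w8')
E
```

```text
clock: 17.1
tcp_pos: [0.4266, -0.1691, 0.1819]
orientation: [3.138, 0.139, 0.001]
contact_force: [0.6, -1.0, -0.0]
grip_width: 0.0445
gripper_force: 0.0
clock: 17.4
tcp_pos: [0.4285, -0.169, 0.1619]
orientation: [3.138, 0.138, 0.0]
contact_force: [0.4, 0.6, 0.8]
grip_width: 0.0454
gripper_force: 0.0
need [ 0.     -0.      0.0719] [ 0.    -0.    -0.002]
```

View pics/w8.png

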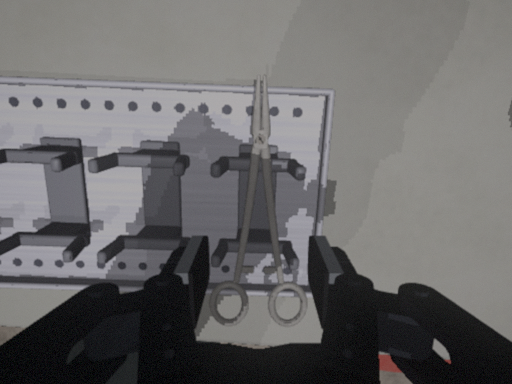

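The needle holder's tip is at (262,76); its rings are centred at (229,303) and (288,303), their bottoms at row ~326.

```bash
python3 ax.py w8 262 76 258.5 303 .037;python3 ax.py w8 260.5 140 258.5 325 .037; python3 - <<'E'
from h import *
print(onz('w8',[(215,170),(304,175),(217,250),(293,257)],.052))
E
```

```text
[[ 0.5083 -0.1629  0.037 ]
 [ 0.3664 -0.1738  0.037 ]] 0.1423152558671556 [ 0.4374 -0.1683  0.037 ] 0.07614510081325122
[[ 0.4734 -0.1653  0.037 ]
 [ 0.3495 -0.1753  0.037 ]] 0.12430355367248183 [ 0.4115 -0.1703  0.037 ] 0.08037470532846243
[[ 0.4566378  -0.1417683   0.052     ]
 [ 0.45821129 -0.19054406  0.052     ]
 [ 0.40925026 -0.14555424  0.052     ]
 [ 0.40877465 -0.19028432  0.052     ]]
```

In the tool's units: 0.072 m is 2.88, 0.05 m is 2, 0.01 rad is 0.04.

```bash
echo '{"plan": [[0.04, 0, 1, 0, 0, 0.04], [0.04, 0, 2, 0, 0, 0.04], [0.04, 0, 2.88, 0, 0, 0.04], [0.04, 0, 2.88, 0, 0, 0.04]]}' | python3 -m pendant
echo '{"plan": [[0, 0, 0, 0, 0, 0], [0, 0, 0, 0, 0, 0], [0, 0, 0, 0, 0, 0], [0, 0, 0, 0, 0, 0], [0, 0, 0, 0, 0, 0]]}' | python3 -m pendant 0.0 60
echo '{"plan": [[0, 0, 0, 0, 0, 0], [0, 0, 0, 0, 0, 0], [0, 0, -1.2, 0, 0, 0], [0, 0, -2.4, 0, 0, 0], [0, 0, -3.6, 0, 0, 0]]}' | python3 -m pendant
python3 go.py .6481 -.1010 .181 -.072
```

```text
clock: 17.85
tcp_pos: [0.4287, -0.1685, 0.0882]
orientation: [-3.138, -0.123, 0.005]
contact_force: [0.3, -0.9, 0.1]
grip_width: 0.0451
gripper_force: 0.0
clock: 18.35
tcp_pos: [0.4299, -0.1692, 0.091]
orientation: [3.139, 0.122, 0.004]
contact_force: [-0.3, 0.5, 7.9]
grip_width: 0.0122
gripper_force: 58.7
clock: 18.85
tcp_pos: [0.4285, -0.1688, 0.1812]
orientation: [3.139, 0.122, 0.0]
contact_force: [1.1, -0.1, -0.8]
grip_width: 0.0123
gripper_force: 58.8
need [ 2.242e-01 -5.060e-02  2.000e-04] [ 0.   -0.    0.15]
```

```bash
echo '{"plan": [[1.6, -0.36, 0, 0, 0, 0.12], [3.2, -0.72, 0, 0, 0, 0.24], [4.8, -1.08, 0, 0, 0, 0.36], [6.2, -1.4, 0, 0, 0, 0.48], [7.4, -1.68, 0, 0, 0, 0.6]]}' | python3 -m pendant
echo '{"plan": [[0.72, -0.08, 0, 0, 0, 0], [1.52, -0.12, 0, 0, 0, 0], [1.52, -0.12, 0, 0, 0, 0], [1.52, -0.12, 0, 0, 0, 0]]}' | python3 -m pendant
python3 go.py .6481 -.1010 .092 -.072
python3 - <<'E'
from h import *
p,d=take('wrist','w9')
E
```

```text
clock: 19.35
tcp_pos: [0.6118, -0.1114, 0.1804]
orientation: [-3.139, 0.114, -0.002]
contact_force: [-0.1, -0.9, -0.0]
grip_width: 0.0122
gripper_force: 58.9
clock: 19.75
tcp_pos: [0.6475, -0.1124, 0.1797]
orientation: [3.139, -0.113, -0.001]
contact_force: [0.5, -0.6, -1.7]
grip_width: 0.0121
gripper_force: 58.8
need [-0.0002 -0.0114  0.0877] [ 0.     0.001 -0.   ]
```

View pics/w9.png

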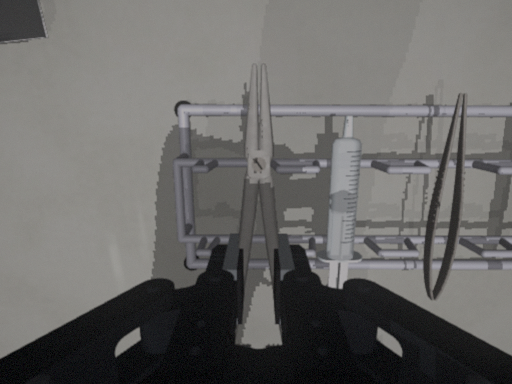

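The syringe lies well in place 3. The needle holder still needs 11 mm to the left; I'll shift it, then lower.

In the tool's units: -0.0114 m is -0.456, -0.006 m is -0.24.

```bash
echo '{"plan": [[0, -0.24, 0, 0, 0, 0], [0, -0.456, 0, 0, 0, 0], [0, -0.456, 0, 0, 0, 0], [0, -0.456, 0, 0, 0, 0]]}' | python3 -m pendant
python3 go.py .6481 -.1015 .092 -.072
python3 - <<'E'
from h import *
take('wrist','w10')
np.set_printoptions(precision=4,suppress=True)
u=np.array([np.cos(.072),-np.sin(.072)]);v=np.array([np.sin(.072),np.cos(.072)])
# check hoop ends beside place 4 at the far rail from w9
print(onz('w9',[(204,165),(278,168),(215,165),(318,169),(376,168)],.053), np.array([.641,-.2008])+.099*v+.027*u)
E
```

```text
clock: 20.2
tcp_pos: [0.6487, -0.1005, 0.1799]
orientation: [-3.139, 0.112, -0.0]
contact_force: [0.3, -0.3, 0.0]
grip_width: 0.0123
gripper_force: 58.8
need [-0.0006  0.001   0.0879] [-0.  0.  0.]
[[ 0.6797 -0.0815  0.053 ]
 [ 0.6747 -0.1253  0.053 ]
 [ 0.6792 -0.088   0.053 ]
 [ 0.6724 -0.1491  0.053 ]
 [ 0.6706 -0.1836  0.053 ]] [ 0.6751 -0.104 ]
```

In the tool's units: 0.088 m is 3.52, -0.001 m is -0.04.

```bash
echo '{"plan": [[-0.04, 0.04, 1, 0, 0, 0], [-0.04, 0.04, 2, 0, 0, 0], [-0.04, 0.04, 2.88, 0, 0, 0], [-0.04, 0.04, 3.48, 0, 0, 0], [-0.04, 0.04, 3.52, 0, 0, 0]]}' | python3 -m pendant
echo '{"plan": [[0, 0, 0, 0, 0, 0], [0, 0, 0, 0, 0, 0]]}' | python3 -m pendant 
echo '{"plan": [[0, 0, 0, 0, 0, 0], [0, 0, 0, 0, 0, 0], [0, 0, 0, 0, 0, 0], [0, 0, 0, 0, 0, 0]]}' | python3 -m pendant 0.03
echo '{"plan": [[0, 0, -0.8, 0, 0, 0], [0, 0, -2, 0, 0, 0], [0, 0, -3.6, 0, 0, 0], [0, 0, -5.2, 0, 0, 0], [0, 0, -6.8, 0, 0, 0]]}' | python3 -m pendant
echo '{"plan": [[-3.2, 3.2, -2, 0, 0, 0], [-3.2, 3.2, -2, 0, 0, 0], [-3.2, 3.2, -2, 0, 0, 0], [-3.2, 3.2, -2, 0, 0, 0]]}' | python3 -m pendant
echo '{"plan": [[0, 0, 0, 0, 0, 0], [0, 0, 0, 0, 0, 0]]}' | python3 -m pendant
python3 - <<'E'
from h import *
take('wrist','w11')
E
```

```text
clock: 20.75
tcp_pos: [0.6473, -0.1021, 0.0904]
orientation: [3.139, -0.114, -0.003]
contact_force: [0.2, 0.2, 0.4]
grip_width: 0.0123
gripper_force: 60.7
clock: 20.95
tcp_pos: [0.6483, -0.1021, 0.0926]
orientation: [3.139, -0.114, 0.002]
contact_force: [-0.3, -0.1, -0.6]
grip_width: 0.0123
gripper_force: 60.7
clock: 21.35
tcp_pos: [0.6479, -0.1019, 0.092]
orientation: [-3.139, 0.113, -0.001]
contact_force: [0.1, 0.0, -0.1]
grip_width: 0.0296
gripper_force: 0.0
clock: 21.85
tcp_pos: [0.6475, -0.1019, 0.2633]
orientation: [3.14, -0.114, -0.0]
contact_force: [0.7, -0.4, 0.3]
grip_width: 0.0298
gripper_force: 0.0
clock: 22.25
tcp_pos: [0.5602, -0.1797, 0.3139]
orientation: [3.138, -0.123, 0.004]
contact_force: [0.0, -0.3, -0.7]
grip_width: 0.0301
gripper_force: 0.0
clock: 22.45
tcp_pos: [0.563, -0.1743, 0.3109]
orientation: [-3.139, 0.11, 0.001]
contact_force: [0.3, 0.6, 0.9]
grip_width: 0.0301
gripper_force: 0.0
```

View pics/w11.png

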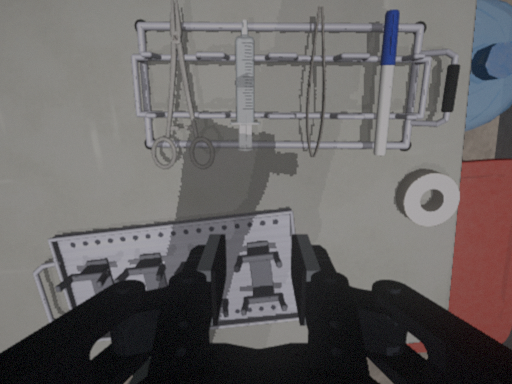

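All four instruments lie across both rails: needle holder near column 180, syringe 245, tweezers 316, marker 388 next to the stand's grip. I'll check the numbers, then hand in.

```bash
python3 - <<'E'
from h import *
np.set_printoptions(precision=4,suppress=True)
C=np.array([.641,-.2008]);M=np.array([[np.cos(.072),-np.sin(.072)],[np.sin(.072),np.cos(.072)]])
ok=True
for k,a,b,z,f in[('marker',(391,12),(380,153),.043,66/132),('tweezers',(320,9),(312,156),.039,.5),('syringe',(244.5,21),(245,149),.043,60/118),('nh',(178,1),(183,152),.037,90/154)]:
    P=onz('w11',[a,b],z)[:,:2];L=(P-C)@M.T;o=L[0]+f*(L[1]-L[0]);d=L[0]-L[1];print(k,o,np.linalg.norm(d),np.arctan2(d[1],d[0]))
    n=dict(marker=-.099,tweezers=-.033,syringe=.033,nh=.099)[k];ok&=abs(o[1]-n)<.01 and abs(o[0])<.018 and abs(np.arctan2(d[1],d[0]))<.15
print(ok,r.get_obs()['contact_force'])
if ok: print(r.hand_in())
E
```

```text
marker [ 0.0009 -0.0996] 0.12857761937879852 0.023188862201917265
tweezers [ 0.0005 -0.0337] 0.13569501229193356 -0.00746754780664064
syringe [-0.0023  0.0352] 0.11715937361074727 -0.002977822047699153
nh [-0.0063  0.0981] 0.13905534447044218 -0.023381981208432562
True [-0.5697  0.8622 -0.4897]
the job is handed in; nothing more can be done
None
```

All four instruments now lie across both rails of the stand in tray order from its handle: marker, tweezers, syringe, needle holder. Just before hand-in, the camera measured each within about 3 mm of its place along the row, 7 mm along the instrument and 0.03 rad of square; nothing was dropped, and the job was handed in at about 22 s, with the verdict not shown to me.

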